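Check a sticky lens dry box for damp

TASK

Check the lens dry box for damp: first pick the slim humidity logger stick up off the mat and push it down past the sprung jaw until it sits fully home in the fork clip beside the box, either end towards the box. Then, with the bar handle on the box's lid, break the lid free of its sticky seal without letting it fly wide open, and finish while still holding the lid just ajar, about 3 cm open at its front edge, so that the air can reach the logger. Leave the stick in its clip and do not disturb the other things on the bench.

Things in the scene. Friction and masses are not known exactly. Their poses are not given: they have to be found in the camera images.
- stick: Humidity logger stick: an aluminium rod 14 mm in diameter with a black 16 mm square cap, 10 mm long, on each end; 160 mm long overall, about 60 g. Both ends are alike. Origin at mid-length on the rod's axis; x runs along the rod. It starts lying loose on the bench with its axis 8 mm above the surface.
- clip: Fork clip fixed to the bench on the box's right (-y) side: aluminium base 70 x 130 x 6 mm, two grey plastic forks 8 mm thick, centred 45 mm either side of the middle along clip y. The stick lies level along clip y in both slots, 17 mm wide, floor 38 mm up; -x prongs rise to 82 mm with a lead-in, +x prongs to 54 mm. A gripper fits between the forks (82 mm clear). Origin: centre of the underside.
- clip_seat (a point): Where the middle of the stick's axis lies when fully home: 45 mm above the bench, in the middle between the two forks. Axes as the clip's.
- jaw (a joint): Angle of the clip's sprung jaw, rad: 0 closed, opens to 0.5 towards clip +x. Low axle (12 mm up, clip x = 14 mm), two steel arms just outside the forks (54 mm from the middle) with noses sloping from 77 down to 53 mm height that reach 2 mm past the middle of the slots. A stick pushed straight down swings it out (about 0.18 rad, 7 to 12 N); it springs back to 0 above the stick.
- drybox: Lens dry box, fixed to the bench: a white plastic box 200 (x) x 160 (y) x 100 mm high with a grey lid. Origin at the centre of its underside; its front is at -x, towards the robot, the lid's hinge at its back (+x).
- lid_angle (a joint): Angle of the lid about its back hinge, rad: 0 shut, positive open (front edge, 200 mm from the hinge, rises; 3 cm open is 0.15 rad). A gasket holds it: some 12 to 20 N up at the handle breaks it free, mostly in the first few mm; past 0.03 rad only its weight is left, 2 to 3 N at the handle. Let go, it falls back to under 0.05 rad.
- lid_front (a point): Middle of the lid's front edge, on its underside: 100 mm above the bench when shut, about 130 mm at the wanted opening.
- lens: Bystander: black lens barrel, 68 mm in diameter, 60 mm tall, standing. Origin under its centre.
- jar: Bystander: small glass screw jar, 56 mm in diameter, 60 mm tall, standing. Origin under its centre.
- screwdriver: Bystander: screwdriver lying on the bench, about 160 mm long.
- handle (a point): Bar handle on the lid: an aluminium bar 12 mm in diameter and 84 mm long on two posts 74 mm apart (64 mm free between them). This point is the middle of the bar; y along the bar, z off the lid. Lid shut, it is 142 mm above the bench, 34 mm over the lid's top, 170 mm in front of the hinge.
- lid: The box's grey lid, 205 x 166 x 8 mm with a bar handle near its front; hinged at the back. Origin: middle of the hinge line, 100 mm above the bench; the hinge line runs along the box's y axis. The body turns with the lid.
Things that resemble listed ones, but are neither listed nor needed, are in the scene too. Of the things shaped like the clip, the aluminium one is meant.

How it is judged:
By the outcome, as a careful person would: the job done as asked, in the order asked, and still so for the second after the job is handed in, while the arm keeps its last pose, push and grip.
It also fails if it takes over 64 s, if anything falls off the work surface, if the arm or the gripper's body presses on something with over 40 N, if the wrist force passes 120 N, or if a joint passes its speed limit or range.

ROBOT

A 7-joint arm with a two-finger parallel gripper is mounted at the origin on the work surface. World frame = base frame: x ahead of the robot, y to its left, z up, the work surface at z = 0. Lengths are in m, angles in rad, forces in N, time in s.
With the tool pointing down it reaches from about 0.35 to 0.9 m from the base axis. Payload 8.1 kg.
Tool frame: the origin (TCP) lies where the fingers leave the gripper's body, on its centre line; the fingertips stand 66 mm ahead of it and the grasp point (between the pads) lies 47 mm ahead of it; z points along the fingers, y is the line along which they close (so a half turn about z gives the same grasp; the last joint's range is limited). The gripper opens to 92 mm and grips with 3 to 60 N. Pads are 19 mm wide; open, the fingers measure 130 mm over their backs; the gripper's body (75 mm by 190 mm) begins 47 mm behind the grasp point.
Start: joints at [-1.309, 0.434, 0.025, 1.573, -0.012, 1.134, -0.075], TCP at [0.223, 0.584, 0.292] pointing down, gripper open.
Joint ranges: [-2.62, 2.62], [-0.44, 2.09], [-1.27, 1.32], [0.08, 2.57], [-1.32, 4.46], [0.12, 2], [-2.74, 2.74]. Speed limits (rad/s): [2.22, 2.22, 3.01, 3.01, 3.14, 3.14, 3.14].

INTERFACE

Orientations are given as a rotation vector (axis times angle).
In Python, from cell import arm gives the robot as it stands.
- The arm moves only by the tool send_rows, never from a script. Its argument "motion" is text: rows parted by semicolons, each of 7 numbers parted by spaces: the closure, from 0 (fully open) to 1 (shut), then the shift along the world's x, y, z in m, then the turn, a rotation vector about the world's x, y, z in degrees. A call has 1 to 5 rows; each row shifts and turns the commanded pose from where the row before left it; what a row does not reach is not made up. A row lasts 1/8 s, in which the tool goes at most 62.5 mm and 10.7 degrees, less where a joint would pass 70% of its speed; a pose out of reach is approached as far as the arm can. A call is refused whole if a number of a shift passes 0.0625 or a number of a turn 10.7, either way. A call with a gripper value outside its range is refused whole. The fingers move at their own pace and stop on an object; "force" is the grip in N (left out, the last holds). Time passes only in rows, so rows that do not move let the fingers close. It gives the time, the measured TCP pose, the force, the opening and the grip force at its end, in the units of the state.
- arm.observe(): the state, without advancing time (a new reading comes with each control period).
- arm.get_image(name): name is "side" or "top" or "wrist"; returns (picture, depth): 420x560x3 uint8, blue, green, red; 420x560 float32, m along the optical axis (not along the pixel's ray), 0 where there is no reading.
- arm.camera_model(name): a dict with "fx", "fy", "cx", "cy" (pixels), "D" ([k1, k2, p1, p2, k3] as OpenCV has them; the pictures are not rectified), "view" (4x4, takes a point from world to camera coordinates). Camera axes: x right, y down, z forward; pixel columns grow to the right and rows downward; lengths in m; the calibration is good to about 2 mm. A picture is of the moment at which its call begins: read the wrist's pose just before it. camera_model takes no time and is no camera call; for the wrist camera it gives the pose at the moment of the call.
- arm.sign_off(): hands the job in; it is judged then, once.
The state is a dict: "clock": time; "joints": joint angles; "dq": joint speeds; "joint_efforts": joint torques, N m; "position": TCP position; "ee_rot": TCP orientation; "force": force on the tool from outside, world axes, zero at the start; "ft_torque": the same for the moment, N m; "width": opening from 0.0 (shut) to 1.0 (fully open); "gripper_force": force on a finger pad.
Only numpy, scipy, OpenCV 4.12 (cv2) and the standard library are available. Lean on these libraries where they do the work, as an engineer would, in place of code of your own. Each camera call takes 0.05 s, during which the arm holds its last target. There are 200 camera calls.

## Working session

There is one attempt and no reset: what is moved stays moved. The work goes in short steps, Python scripts to look and compute and a tool call to move; the robot and the scene stay as the last step left them, time stands still between calls to the robot, and variables do not carry over. Pictures are saved under pics/ and viewed, at most 10 in all, crops included, and the job is handed in when it is done.

Besides the shell and the picture viewer there is one more tool, called after "Request:" as name(argument=value, ...) on one line, values as JSON. send_rows: Moves the arm, as the interface text tells. Its arguments: {"type":"object","properties":{"motion":{"type":"string"},"force":{"type":"number"}},"required":["motion"]}

```bash
mkdir -p pics; ls; python3 - <<'E'
from cell import arm
import cv2,numpy as np
for n in("side","top"):
    p,d=arm.get_image(n); cv2.imwrite(f"pics/{n}0.png",p); np.save(f"pics/{n}0.npy",d)
    m=arm.camera_model(n); print(n,m)
s=arm.observe(); print(s)
E
```

```text
pics
side {'fx': 430.4294834875393, 'fy': 430.4294834875393, 'cx': 269.9612387473354, 'cy': 202.70756594984582, 'D': array([0.02355456, 0.        , 0.        , 0.        , 0.        ]), 'view': array([[ 0.92122629, -0.38844752, -0.02122862, -0.4794543 ],
       [-0.23389056, -0.50942881, -0.82811684,  0.23791725],
       [ 0.31086546,  0.76784817, -0.56015342,  1.01481644],
       [ 0.        ,  0.        ,  0.        ,  1.        ]])}
top {'fx': 460.9661721908573, 'fy': 460.9661721908573, 'cx': 271.7449028726047, 'cy': 216.14417386724853, 'D': array([-0.1253439,  0.       ,  0.       ,  0.       ,  0.       ]), 'view': array([[ 0.02741226, -0.99956286, -0.01107535,  0.0306413 ],
       [-0.995063  , -0.0262283 , -0.09571681,  0.52488685],
       [ 0.09538448,  0.01364449, -0.99534699,  1.26308541],
       [ 0.        ,  0.        ,  0.        ,  1.        ]])}
{'clock': 0.1, 'joints': array([-1.30859445,  0.43515052,  0.02496239,  1.57397842, -0.01159676,
        1.13401279, -0.07513117]), 'dq': array([ 0.00093816, -0.0013037 ,  0.00013163, -0.00087892, -0.0007386 ,
       -0.00113702, -0.00141871]), 'joint_efforts': array([ 2.48512122e-03, -6.69127750e+01,  9.87631828e-01, -3.15144181e+01,
       -6.06195861e-02,  3.74227739e-02,  9.39328265e-05]), 'position': array([0.22288577, 0.58352295, 0.2915357 ]), 'ee_rot': array([-5.69970723e-01, -3.08932327e+00,  2.19618854e-03]), 'force': array([ 0.00878073, -0.84112596,  0.51100543]), 'ft_torque': array([ 0.038281  ,  0.0007169 , -0.03115045]), 'gripper_force': 0.0, 'width': 0.9981939088641665}
```

View pics/top0.png

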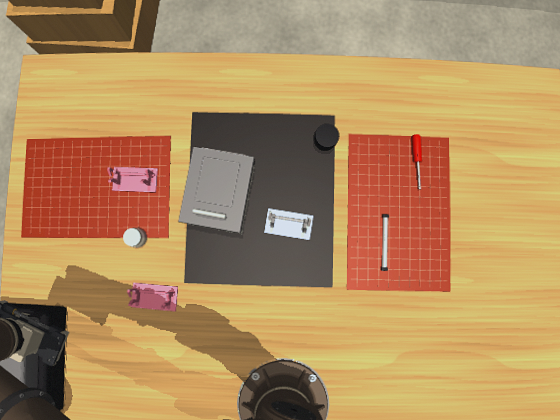

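View pics/side0.png

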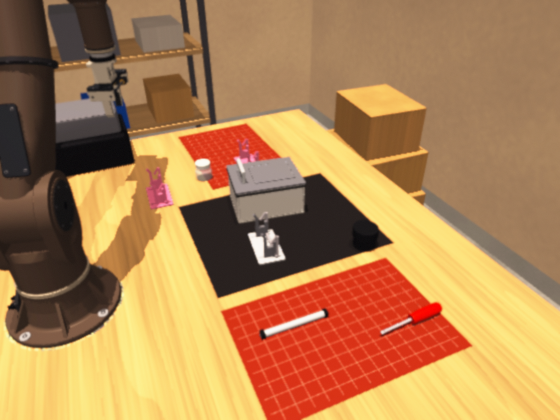

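The aluminium clip is at top (289,223). The two pink lookalikes at (134,180) and (154,297) are decoys. The stick is at (385,242), the box's handle at (209,213), the lens at (326,137), the jar at (134,237) and the screwdriver at (418,160). Next I'll measure and enlarge the clip.

```bash
cat > h.py <<'E'
import numpy as np,cv2
from cell import arm
def cloud(m,d):
    """world xyz for each pixel, HxWx3"""
    K=np.array([[m['fx'],0,m['cx']],[0,m['fy'],m['cy']],[0,0,1]])
    v,u=np.mgrid[:d.shape[0],:d.shape[1]]
    n=cv2.undistortPoints(np.stack([u,v],-1).reshape(-1,1,2).astype(float),K,m['D'])[:,0]
    c=np.c_[n,np.ones(len(n))]*d.reshape(-1,1)
    V=m['view']; return ((c-V[:3,3])@V[:3,:3]).reshape(*d.shape,3)
def rect(P):
    (c,s,a)=cv2.minAreaRect((P[:,:2]*1000).astype(np.float32)); return np.round(c,1),np.round(s,1),round(a,1)
E
python3 - <<'E'
from h import *
img=cv2.imread('pics/top0.png');d=np.load('pics/top0.npy');W=cloud(arm.camera_model('top'),d)
def reg(u0,u1,v0,v1,z0,z1):
    P=W[v0:v1,u0:u1].reshape(-1,3); return P[(P[:,2]>z0)&(P[:,2]<z1)]
for n,a in dict(mat=(350,380,150,280,-.05,.05),stick=(372,398,205,280,.006,.05),clipbase=(255,322,198,248,.003,.011),cliptall=(255,322,198,248,.062,.1),clipmid=(255,322,198,248,.045,.06),
  lid=(170,262,140,240,.095,.125),handle=(170,262,180,240,.13,.16)).items():
    P=reg(*a); print(n,len(P),rect(P) if len(P)>3 else'',P.mean(0).round(4) if len(P) else'',P[:,2].max() if len(P) else '')
a=cv2.resize(img[195:250,255:325],None,fx=8,fy=8,interpolation=cv2.INTER_CUBIC)
s=cv2.imread('pics/side0.png')[205:270,240:295]; s=cv2.resize(s,(int(55*440/65*1),440),interpolation=cv2.INTER_CUBIC)
o=np.zeros((440,800,3),np.uint8);o[:,:560]=a; w=min(240,s.shape[1]);o[:,560:560+w]=s[:,:w];cv2.imwrite('pics/crop1.png',o)
E
```

```text
mat 3883 (array([ 541.3, -220.9]), array([374.1,  87.5]), 0.6) [ 5.387e-01 -2.202e-01  2.000e-04] 0.011487668418785414
stick 322 (array([ 461.3, -273.2]), array([ 64. , 211.9]), 87.8) [ 0.4598 -0.2742  0.013 ] 0.02104966459282992
clipbase 1033 (array([509.4,  -1.8]), array([139.6, 188. ]), 1.5) [ 0.506  -0.0014  0.0056] 0.010968108083785677
cliptall 66 (array([502.7,  -2.1]), array([113.6,  42.6]), 83.0) [ 0.5022 -0.0032  0.0742] 0.08501800019693193
clipmid 28 (array([507.3,  -3.5]), array([110.1,  29.8]), 83.8) [ 0.5139 -0.0042  0.0534] 0.057737825611642715
lid 4713 (array([586. , 192.5]), array([167.2, 210.3]), 81.4) [0.5856 0.1912 0.1087] 0.12282446017523055
handle 153 (array([515. , 203.8]), array([81.8, 12.2]), 81.7) [0.5147 0.2033 0.1463] 0.1533205924175554
```

View pics/crop1.png

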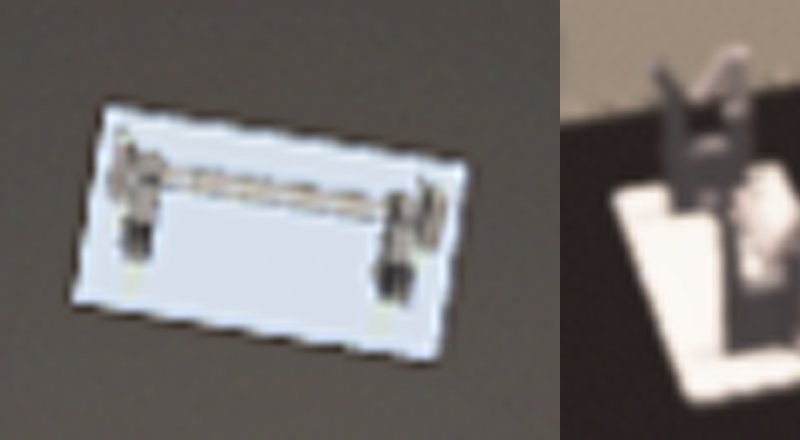

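The crop shows the clip's jaw axle on the far side (+x), at about (270,190). The tall grey prongs are on the near side at (137,240) and (393,285). The long side is yawed about −8°. I'll refine by intersecting colour-segmented pixels with known planes.

```bash
cat >> h.py <<'E'
def onplane(m,uv,z):
    K=np.array([[m['fx'],0,m['cx']],[0,m['fy'],m['cy']],[0,0,1]])
    n=cv2.undistortPoints(np.asarray(uv,float).reshape(-1,1,2),K,m['D'])[:,0]
    V=m['view'];R=V[:3,:3];o=-R.T@V[:3,3];r=np.c_[n,np.ones(len(n))]@R
    return o+r*((z-o[2])/r[:,2])[:,None]
def mask(m,img,f,box,z):
    u0,u1,v0,v1=box;M=np.zeros(img.shape[:2],np.uint8);M[v0:v1,u0:u1]=f(img[v0:v1,u0:u1].astype(int))*255
    n,l,st,_=cv2.connectedComponentsWithStats(M);k=1+np.argmax(st[1:,4]);v,u=np.nonzero(l==k)
    return onplane(m,np.c_[u,v],z)
E
python3 - <<'E'
from h import *
m=arm.camera_model('top');img=cv2.imread('pics/top0.png')
P=mask(m,img,lambda b:~((b[...,2]>1.6*b[...,0]+20)),(372,398,205,280),.012);print('stick',len(P),rect(P))
P=mask(m,img,lambda b:b.min(-1)>130,(255,322,198,248),.006);print('clip',len(P),rect(P))
P=mask(m,img,lambda b:b.min(-1)>150,(180,235,200,225),.146);print('handle',len(P),rect(P))
m=arm.camera_model('side');img=cv2.imread('pics/side0.png')
P=mask(m,img,lambda b:~((b[...,2]>1.6*b[...,0]+20)),(250,340,300,345),.010);print('stick',len(P),rect(P))
P=mask(m,img,lambda b:b.min(-1)>130,(240,295,225,270),.006);print('clip',len(P),rect(P))
from scipy.spatial.transform import Rotation as R
s=arm.observe();print(R.from_rotvec(s['ee_rot']).as_matrix().round(3)); mw=arm.camera_model('wrist');print(mw['fx'],np.linalg.inv(mw['view']).round(3))
E
```

```text
stick 303 (array([ 460.6, -275.6]), array([ 17.3, 158.7]), 89.4)
clip 1084 (array([505.7,  -2.4]), array([129.8,  71.5]), 82.2)
handle 121 (array([515.8, 205.6]), array([84.6,  9.3]), 81.2)
stick 517 (array([ 461.4, -276.2]), array([ 19.9, 159.9]), 89.3)
clip 465 (array([506.7,  -2.4]), array([134.3,  72.5]), 82.5)
[[-0.934  0.357 -0.   ]
 [ 0.357  0.934 -0.001]
 [-0.    -0.001 -1.   ]]
347.33541470887457 [[ 0.356  0.906  0.229  0.163]
 [ 0.934 -0.345 -0.088  0.606]
 [-0.001  0.245 -0.969  0.384]
 [ 0.     0.     0.     1.   ]]
```

Top and side agree. The stick is at (0.461, −0.276) along x (159×17 mm, matches), the clip at (0.506, −0.002) with yaw −7.7° (130×71 mm, matches), and the handle at (0.516, 0.205) with yaw −8.5° (84 mm, matches). Now moving over the stick.

Request:
send_rows(motion="0 0.0475 -0.0573 0 0 0 -10.65;0 0.0475 -0.0573 0 0 0 -10.65;0 0.0475 -0.0573 0 0 0 -10.65;0 0.0475 -0.0573 0 0 0 -10.65;0 0.0475 -0.0573 0 0 0 -10.65", force=25)

```text
clock: 0.72
position: [0.4233, 0.3415, 0.2921]
ee_rot: [-1.901, -2.501, 0.0]
force: [1.4, 0.1, 1.1]
width: 1.005
gripper_force: 0.0
```

Request:
send_rows(motion="0 0 -0.0573 0 0 0 -10.65;0 0 -0.0573 0 0 0 -10.65;0 0 -0.0573 0 0 0 -10.65;0 0 -0.0573 0 0 0 -10.65;0 0 -0.0573 0 0 0 -10.65")

```text
clock: 1.35
position: [0.422, 0.055, 0.2922]
ee_rot: [-2.82, -1.383, -0.0]
force: [0.9, -0.2, 0.5]
width: 0.997
gripper_force: 0.0
```

Request:
send_rows(motion="0 0.0065 -0.0552 -0.02 0 0 -8.8;0 0.0065 -0.0552 -0.025 0 0 -8.8;0 0.0065 -0.0552 -0.025 0 0 -8.8;0 0.0065 -0.0552 -0.025 0 0 -8.8;0 0.0065 -0.0552 -0.025 0 0 -8.8")

```text
clock: 1.98
position: [0.4551, -0.2207, 0.1712]
ee_rot: [-3.133, -0.229, 0.0]
force: [1.1, 1.1, 0.5]
width: 1.002
gripper_force: 0.0
```

Request:
send_rows(motion="0 0.0065 -0.055 -0.025 0 0 -8.8;0 0 0 0 0 0 0")

```text
clock: 2.22
position: [0.4596, -0.2789, 0.1454]
ee_rot: [3.139, -0.019, -0.006]
force: [-0.7, 0.4, 0.5]
width: 0.998
gripper_force: 0.0
```

```bash
python3 - <<'E'
from h import *
from scipy.spatial.transform import Rotation as R
s=arm.observe();r=R.from_rotvec(s['ee_rot']).as_matrix();print(s['position'],s['force'],'ytilt',np.degrees(np.arctan2(r[1,1],r[0,1])),r[:,2])
m=arm.camera_model('wrist');p,d=arm.get_image('wrist');cv2.imwrite('pics/w1.png',p)
P=mask(m,p,lambda b:~((b[...,2]>1.6*b[...,0]+20)),(20,540,20,400),.012);print('stick?',len(P),rect(P))
E
```

```text
[ 0.45959891 -0.27885167  0.14538953] [-0.66682008  0.40913379  0.5484258 ] ytilt -90.70078949274881 [-0.00354618 -0.00276701 -0.99998988]
stick? 84910 (array([ 450.1, -284.4]), array([442.5, 288.1]), 89.1)
```

Request:
send_rows(motion="0 0.0005 0.0015 -0.03 0 0 0;0 0.0005 0.001 -0.03 0 0 0;0 0 0 -0.012 0 0 0;0 0 0 -0.003 0 0 0;0 0 0 0 0 0 0")

```text
clock: 2.9
position: [0.4629, -0.2717, 0.073]
ee_rot: [3.141, -0.005, 0.002]
force: [-0.6, -0.7, 0.0]
width: 0.999
gripper_force: 0.0
```

Request:
send_rows(motion="1 0 0 0 0 0 0;1 0 0 0 0 0 0;1 0 0 0 0 0 0;1 0 0 0 0 0 0;1 0 0 0 0 0 0", force=40)

```text
clock: 3.52
position: [0.4624, -0.2717, 0.0722]
ee_rot: [3.142, -0.006, -0.0]
force: [-0.2, 0.5, 1.3]
width: 0.506
gripper_force: 0.0
```

Request:
send_rows(motion="0.5 0 -0.004 -0.0025 0 0 0;1 0 0 0 0 0 0;1 0 0 0 0 0 0;1 0 0 0 0 0 0;1 0 0 0 0 0 0")

```text
clock: 4.15
position: [0.4624, -0.2757, 0.0697]
ee_rot: [3.142, -0.006, -0.0]
force: [-0.4, -0.4, -0.3]
width: 0.136
gripper_force: 40.0
```

Request:
send_rows(motion="1 0 0 0 0 0 0;1 0 0 0 0 0 0;1 0 0 0 0 0 0;1 0 0 0 0 0 0;1 0 0 0 0 0 0")

```text
clock: 4.78
position: [0.4625, -0.2757, 0.0698]
ee_rot: [3.142, -0.006, 0.0]
force: [-0.7, -0.2, -0.4]
width: 0.141
gripper_force: 40.0
```

Request:
send_rows(motion="1 0 0 0.03 0 0 0;1 0 0 0.04 0 0 0;1 0.0055 0.0342 0.03 0 0 10.4;1 0.0055 0.0342 0.02 0 0 10.4;1 0.0055 0.0342 0 0 0 10.4")

```text
clock: 5.4
position: [0.4797, -0.1724, 0.1912]
ee_rot: [3.024, 0.848, 0.004]
force: [1.0, 0.8, -1.3]
width: 0.138
gripper_force: 40.0
```

Request:
send_rows(motion="1 0.0055 0.0342 0 0 0 10.4;1 0.0055 0.0342 0 0 0 10.4;1 0.0055 0.0342 0 0 0 10.4;1 0.0055 0.0342 0 0 0 10.4;1 0.0055 0.0342 0 0 0 10.4")

```text
clock: 6.02
position: [0.5064, -0.0011, 0.1898]
ee_rot: [2.347, 2.088, -0.0]
force: [0.0, -0.7, -0.2]
width: 0.136
gripper_force: 40.0
```

Request:
send_rows(motion="1 0 0 0 0 0 0;1 0 0 0 0 0 0")

```text
clock: 6.28
position: [0.5062, -0.0028, 0.1897]
ee_rot: [2.355, 2.079, -0.001]
force: [1.3, -1.1, -0.1]
width: 0.14
gripper_force: 40.0
```

```bash
cat > st.py <<'E'
from h import *
from scipy.spatial.transform import Rotation as R
s=arm.observe();r=R.from_rotvec(s['ee_rot']).as_matrix();print(s['clock'],s['position'].round(4),s['force'].round(1),'yang',np.degrees(np.arctan2(r[1,1],r[0,1])).round(2),r[:,2].round(4),s['width'].round(3),s['gripper_force'])
E
python3 - <<'E'
from st import *
m=arm.camera_model('wrist');p,d=arm.get_image('wrist');cv2.imwrite('pics/w2.png',p);np.save('pics/w2.npy',d);np.save('pics/w2v.npy',m['view'])
mt=arm.camera_model('top');p,d=arm.get_image('top');cv2.imwrite('pics/t2.png',p)
E
```

```text
Traceback (most recent call last):
  File "st.py", line 3, in <module>
    s=arm.observe();r=R.from_rotvec(s['ee_rot']).as_matrix();print(s['clock'],s['position'].round(4),s['force'].round(1),'yang',np.degrees(np.arctan2(r[1,1],r[0,1])).round(2),r[:,2].round(4),s['width'].round(3),s['gripper_force'])
                                                                                                                                                                                               ^^^^^^^^^^^^^^^^
AttributeError: 'float' object has no attribute 'round'
```

```bash
sed -i 's/np.degrees(np.arctan2(r\[1,1\],r\[0,1\])).round(2)/round(float(np.degrees(np.arctan2(r[1,1],r[0,1]))),2)/;s/s\[.width.\].round(3)/s["width"]/' st.py
python3 - <<'E'
from st import *
m=arm.camera_model('wrist');p,d=arm.get_image('wrist');cv2.imwrite('pics/w2.png',p);np.save('pics/w2.npy',d);np.save('pics/w2v.npy',m['view'])
mt=arm.camera_model('top');p,d=arm.get_image('top');cv2.imwrite('pics/t2.png',p)
E
```

```text
6.275 [ 0.5062 -0.0028  0.1897] [ 1.3 -1.1 -0.1] yang -7.12 [-3.e-04 -4.e-04 -1.e+00] 0.13996335092582812 39.990949630737305
```

View pics/w2.png

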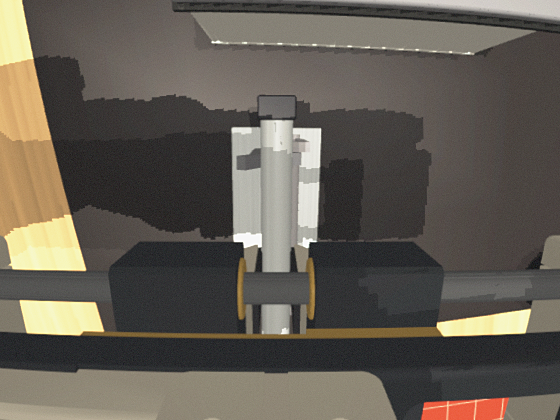

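The wrist view shows the stick over the clip. Base edges are at u≈232 and 321, the far edge is at v≈128, the stick cap at (277,107), and the jaw on the right at (300,145). Now comparing the two axes numerically.

```bash
python3 - <<'E'
from h import *
m=arm.camera_model('wrist');p=cv2.imread('pics/w2.png');g=p.min(-1).astype(int)
L,Rr,SL,SR=[],[],[],[]
for v in range(135,232,4):
    row=g[v]; w=np.nonzero(row[215:340]>80)[0]+215
    L.append((w[0]-.5,v));Rr.append((w[-1]+.5,v))
print(L[::5],Rr[::5])
c=np.deg2rad(-7.7);ex=np.array([np.cos(c),np.sin(c)]);ey=np.array([-ex[1],ex[0]])
for n,E in(('L',L),('R',Rr)):
    W=onplane(m,E,.006)[:,:2]; k=np.polyfit(W@ey,W@ex,1); print(n,'clip-x at y=-',k)
A=onplane(m,L,.006);B=onplane(m,Rr,.006)
mid=(A+B)[:,:2]/2;f=np.polyfit(mid[:,1],mid[:,0],1);print('clip centreline x at y=-.002',np.polyval(f,-.002),'yaw',-np.degrees(np.arctan(f[0])))
print('far edge',onplane(m,[[276,127.5]],.006))
# stick
cap=onplane(m,[[257,107],[296,107]],.128);print('cap',cap,'width',np.linalg.norm(cap[0]-cap[1]))
E=[];
for v in range(125,232,6):
    r=np.abs(np.diff(p[v].astype(int).sum(-1)))
    E.append((v,list(np.nonzero(r[250:305]>60)[0]+250)))
print(E[::2])
m=arm.camera_model('top');t=cv2.imread('pics/t2.png')
cv2.imwrite('pics/t2c.png',cv2.resize(t[180:260,240:340],None,fx=6,fy=6,interpolation=cv2.INTER_CUBIC))
E
```

```text
[(np.float64(230.5), 135), (np.float64(231.5), 155), (np.float64(231.5), 175), (np.float64(231.5), 195), (np.float64(232.5), 215)] [(np.float64(321.5), 135), (np.float64(320.5), 155), (np.float64(319.5), 175), (np.float64(319.5), 195), (np.float64(318.5), 215)]
L clip-x at y=- [0.00174193 0.4674983 ]
R clip-x at y=- [4.88672122e-04 5.38182636e-01]
clip centreline x at y=-.002 0.5072194741006625 yaw -7.763583957668786
far edge [[0.51560604 0.06072862 0.006     ]]
cap [[0.5085592  0.0705373  0.128     ]
 [0.52515417 0.06845643 0.128     ]] width 0.01672491573294635
[(125, [np.int64(259), np.int64(260), np.int64(274), np.int64(275), np.int64(291), np.int64(292), np.int64(293)]), (137, [np.int64(259), np.int64(292), np.int64(293), np.int64(299)]), (149, [np.int64(252), np.int64(253), np.int64(260), np.int64(272), np.int64(285), np.int64(304)]), (161, [np.int64(260), np.int64(300), np.int64(301)]), (173, [np.int64(259), np.int64(298)]), (185, [np.int64(259), np.int64(297), np.int64(298)]), (197, [np.int64(260), np.int64(297), np.int64(298)]), (209, [np.int64(260), np.int64(297)]), (221, [np.int64(260), np.int64(297)])]
```

Request:
send_rows(motion="1 -0.0006 0.001 -0.03 0 0 -0.6;1 0 0 -0.01 0 0 0;1 0 0 0 0 0 0", force=55)

```text
clock: 6.75
position: [0.5054, -0.0018, 0.1494]
ee_rot: [-2.365, -2.067, 0.002]
force: [0.4, 0.6, -0.6]
width: 0.138
gripper_force: 55.0
```

Request:
send_rows(motion="1 0 0 -0.005 0 0 0;1 0 0 -0.005 0 0 0;1 0 0 -0.005 0 0 0;1 0 0 -0.005 0 0 0;1 0 0 0 0 0 0")

```text
clock: 7.38
position: [0.505, -0.001, 0.1292]
ee_rot: [-2.363, -2.068, 0.002]
force: [-3.0, 0.8, -0.2]
width: 0.138
gripper_force: 55.0
```

Request:
send_rows(motion="1 0 0 -0.004 0 0 0;1 0 0 -0.004 0 0 0;1 0 0 -0.003 0 0 0;1 0 0 0 0 0 0")

```text
clock: 7.88
position: [0.5048, -0.001, 0.1181]
ee_rot: [-2.363, -2.068, 0.003]
force: [-4.0, 0.7, -2.9]
width: 0.135
gripper_force: 55.0
```

Request:
send_rows(motion="1 0 0 -0.004 0 0 0;1 0 0 -0.004 0 0 0;1 0 0 -0.002 0 0 0;1 0 0 0 0 0 0")

```text
clock: 8.38
position: [0.5064, -0.0013, 0.1086]
ee_rot: [2.363, 2.068, 0.001]
force: [-0.7, 0.2, -7.3]
width: 0.132
gripper_force: 55.0
```

Request:
send_rows(motion="1 0 0 -0.0015 0 0 0;1 0 0 -0.001 0 0 0;1 0 0 0 0 0 0")

```text
clock: 8.75
position: [0.5067, -0.0012, 0.1067]
ee_rot: [2.363, 2.068, 0.002]
force: [0.3, -0.9, 0.9]
width: 0.135
gripper_force: 55.0
```

```bash
python3 - <<'E'
from st import *
p,d=arm.get_image('side');q,e=arm.get_image('wrist')
o=np.zeros((420,800,3),np.uint8);o[:,:380]=q[:,100:480];c=cv2.resize(p[190:280,220:310],(420,420),interpolation=cv2.INTER_CUBIC);o[:,380:]=c;cv2.imwrite('pics/w3.png',o)
E
```

```text
8.75 [ 0.5067 -0.0012  0.1067] [ 0.3 -0.9  0.9] yang -7.61 [ 0.0019 -0.     -1.    ] 0.13470348261999335 54.99381959438324
```

View pics/w3.png

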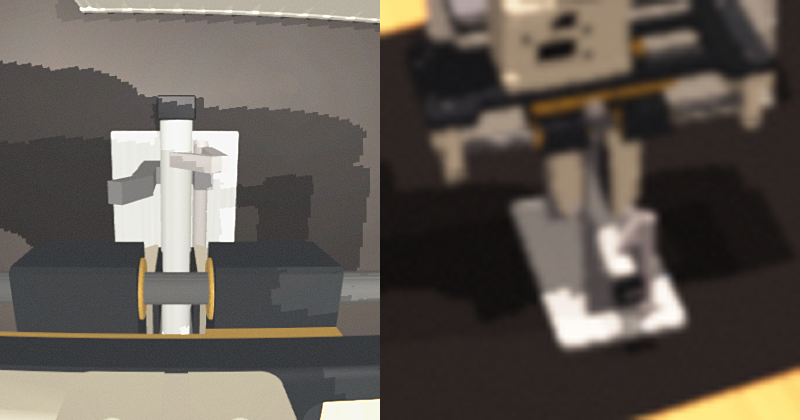

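The wrist half shows the jaw nose at (190,158) lying over the rod, and the tall prong at (130,180) to its left. So the stick is past the jaw. I'll push a touch more to confirm it is on the floor.

Request:
send_rows(motion="1 0 0 -0.001 0 0 0;1 0 0 0 0 0 0")

```text
clock: 9.1
position: [0.5067, -0.0012, 0.1064]
ee_rot: [2.363, 2.068, 0.003]
force: [-1.5, 0.1, 14.4]
width: 0.137
gripper_force: 55.0
```

Request:
send_rows(motion="1 0 0 -0.001 0 0 0;1 0 0 0 0 0 0")

```text
clock: 9.35
position: [0.5067, -0.0012, 0.1062]
ee_rot: [2.364, 2.068, 0.004]
force: [-4.9, -0.8, 28.5]
width: 0.134
gripper_force: 55.0
```

Request:
send_rows(motion="1 0 0 0.0017 0 0 0;0.6 0 0 0 0 0 0;0.6 0 0 0 0 0 0;0.6 0 0 0 0 0 0;0.6 0 0 0.005 0 0 0")

```text
clock: 9.98
position: [0.5055, -0.0011, 0.1107]
ee_rot: [-2.363, -2.069, 0.002]
force: [-0.2, -0.1, 0.3]
width: 0.4
gripper_force: 0.0
```

Request:
send_rows(motion="0.6 0 0 0.03 0 0 0;0.6 0 0 0.04 0 0 0;0.6 0 0 0.05 0 0 0;0.6 0 0 0.04 0 0 0;0.6 0 0 0 0 0 0")

```text
clock: 10.6
position: [0.5073, -0.0012, 0.2741]
ee_rot: [2.362, 2.067, 0.008]
force: [0.5, 0.8, -0.0]
width: 0.398
gripper_force: 0.0
```

```bash
python3 - <<'E'
from st import *
q,e=arm.get_image('wrist');p,d=arm.get_image('side');m=arm.camera_model('wrist')
o=np.zeros((420,800,3),np.uint8);o[:,:380]=q[:,100:480];c=cv2.resize(p[190:280,220:310],(420,420),interpolation=cv2.INTER_CUBIC);o[:,380:]=c;cv2.imwrite('pics/w4.png',o);np.save('pics/w4.npy',e)
W=cloud(m,e);ok=e>0
c=np.deg2rad(-7.7);ex=np.array([np.cos(c),np.sin(c)]);ey=np.array([-ex[1],ex[0]])
X=W[...,:2]@ex-.502;Y=W[...,:2]@ey-.0648
for a,b in((-.078,-.06),(-.038,-.02),(-.02,.02),(.02,.038),(.06,.078)):
    k=ok&(Y>a)&(Y<b)&(abs(X)<.004)&(W[...,2]<.1);print(a,k.sum(),np.median(W[k][:,2]) if k.any() else '')
E
```

```text
10.6 [ 0.5073 -0.0012  0.2741] [ 0.5  0.8 -0. ] yang -7.61 [ 0.0059  0.0012 -1.    ] 0.39821661445731615 0.0
-0.078 73 0.048567711250510764
-0.038 163 0.04863891443969179
-0.02 377 0.04870112602067114
0.02 177 0.04880982526816092
0.06 189 0.049202701445054994
```

View pics/w4.png

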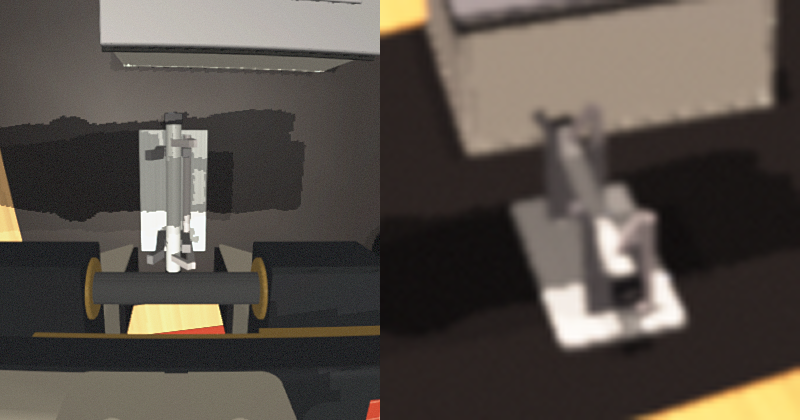

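The stick is level over its whole length (top at about 49 mm in depth). The jaw is closed over it and the caps sit outside the forks, so it is home. Next, over to the handle.

Request:
send_rows(motion="0.3 0.0016 0.041 -0.004 0 0 -0.2;0.3 0.0016 0.041 0 0 0 -0.2;0.3 0.0016 0.041 0 0 0 -0.2;0.3 0.0016 0.041 0 0 0 -0.2;0.3 0.0016 0.041 0 0 0 0")

```text
clock: 11.32
position: [0.5131, 0.2049, 0.2653]
ee_rot: [-2.378, -2.052, 0.004]
force: [0.6, 0.6, -0.1]
width: 0.698
gripper_force: 0.0
```

Request:
send_rows(motion="0.3 0 0 0 0 0 0;0.3 0 0 0 0 0 0")

```text
clock: 11.58
position: [0.5133, 0.2031, 0.2657]
ee_rot: [2.378, 2.052, -0.004]
force: [0.1, -0.9, -0.7]
width: 0.7
gripper_force: 0.0
```

```bash
python3 - <<'E'
from st import *
m=arm.camera_model('wrist');q,e=arm.get_image('wrist');cv2.imwrite('pics/w5.png',q)
W=cloud(m,e);k=(e>0)&(W[...,2]>.132)&(W[...,2]<.16)&(abs(W[...,1]-.205)<.06)&(abs(W[...,0]-.515)<.04)
v,u=np.nonzero(k);print('uv',u.min(),u.max(),v.min(),v.max());print(k.sum(),rect(W[k]),W[k].mean(0))
E
```

```text
11.575 [0.5133 0.2031 0.2657] [ 0.1 -0.9 -0.7] yang -8.41 [-0.0019 -0.0018 -1.    ] 0.6997413327172508 0.0
uv 271 289 161 271
2025 (array([518.1, 210.2]), array([72. , 11.5]), 81.4) [0.51830931 0.21270327 0.14743131]
```

View pics/w5.png

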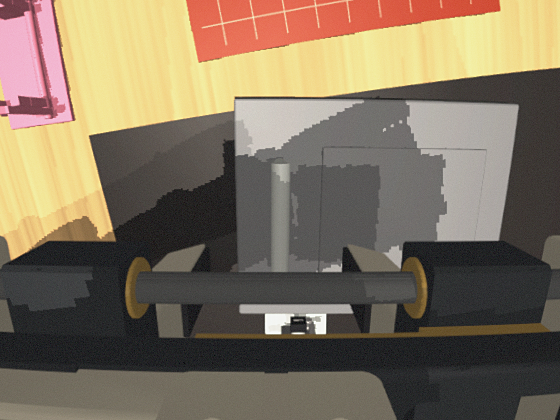

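The bar runs along u≈280 with its far end at v≈161, centred in the open fingers to about 2 mm. Wrist and top views agree once the wrist's small bias is taken off.

Request:
send_rows(motion="0.3 0.002 0.001 -0.03 0 0 0;0.3 0 0 -0.03 0 0 0;0.3 0 0 -0.015 0 0 0;0.3 0 0 -0.002 0 0 0;0.3 0 0 0 0 0 0", force=10)

```text
clock: 12.25
position: [0.5164, 0.2047, 0.1907]
ee_rot: [2.379, 2.052, 0.002]
force: [-0.7, 0.9, 0.1]
width: 0.699
gripper_force: 0.0
```

Request:
send_rows(motion="1 0 0 0 0 0 0;1 0 0 0 0 0 0;1 0 0 0 0 0 0;1 0 0 0 0 0 0;1 0 0 0 0 0 0")

```text
clock: 12.88
position: [0.5158, 0.2049, 0.1899]
ee_rot: [-2.378, -2.053, 0.0]
force: [0.4, 0.0, -0.2]
width: 0.205
gripper_force: 0.0
```

Request:
send_rows(motion="1 0 0 0 0 0 0;1 0 0 0 0 0 0;1 0 0 0 0 0 0;1 0 0 0 0 0 0;1 0 0 0 0 0 0")

```text
clock: 13.5
position: [0.516, 0.2049, 0.19]
ee_rot: [2.378, 2.052, 0.0]
force: [2.4, -0.2, -1.9]
width: 0.127
gripper_force: 10.0
```

Request:
send_rows(motion="1 0 0 0 0 0 0;1 0 0 0 0 0 0;1 0.0009 -0.0001 0.0017 0.085 0.565 0;1 0.0009 -0.0001 0.0017 0.085 0.565 0;1 0 0 0 0 0 0", force=55)

```text
clock: 14.12
position: [0.5177, 0.2046, 0.1923]
ee_rot: [-2.367, -2.043, 0.022]
force: [7.3, 0.9, -15.0]
width: 0.113
gripper_force: 55.0
```

Request:
send_rows(motion="1 0.0009 -0.0001 0.0017 0.085 0.565 0;1 0.0009 -0.0001 0.0017 0.085 0.565 0;1 0.0009 -0.0001 0.0017 0.085 0.565 0;1 0.0009 -0.0001 0.0017 0.085 0.565 0;1 0 0 0 0 0 0")

```text
clock: 14.75
position: [0.5217, 0.204, 0.2002]
ee_rot: [-2.344, -2.022, 0.06]
force: [5.5, 0.2, -3.6]
width: 0.113
gripper_force: 55.0
```

Request:
send_rows(motion="1 0.0019 -0.0003 0.0029 0.15 1.02 0;1 0.0019 -0.0003 0.0029 0.15 1.02 0;1 0.0019 -0.0003 0.0029 0.15 1.02 0;1 0.0019 -0.0003 0.0029 0.15 1.02 0;1 0.0019 -0.0003 0.0028 0.15 1.02 0")

```text
clock: 15.38
position: [0.5312, 0.2026, 0.2146]
ee_rot: [-2.29, -1.976, 0.148]
force: [6.2, -0.9, -5.4]
width: 0.114
gripper_force: 55.0
```

Request:
send_rows(motion="1 0 0 0 0 0 0;1 0 0 0 0 0 0;1 0 0 0 0 0 0")

```text
clock: 15.75
position: [0.5311, 0.2026, 0.2144]
ee_rot: [-2.291, -1.977, 0.147]
force: [6.6, -0.7, -4.4]
width: 0.115
gripper_force: 55.0
```

```bash
python3 - <<'E'
from st import *
p0=np.array([.516,.2049,.19]);r0=R.from_rotvec([2.378,2.052,0]).as_matrix()
h=s['position']+.047*r[:,2];h0=p0+.047*r0[:,2];print('handle rise',h-h0,'theta',(np.arctan2(.042+h[2]-h0[2],.17-(h-h0)[0]*.989)-np.arctan2(.042,.17)),'tool tilt',np.arccos(-r[2,2]))
# lid angle from depth (top + wrist): slope of lid plane
c=np.deg2rad(-8.5);ex=np.array([np.cos(c),np.sin(c)]);hin=h0[:2]@ex+.17
for n in('top','wrist'):
    m=arm.camera_model(n);q,e=arm.get_image(n);W=cloud(m,e);X=W[...,:2]@ex-hin;Y=W[...,:2]@[-ex[1],ex[0]]-h0[:2]@[-ex[1],ex[0]]
    k=(e>0)&(X>-.15)&(X<-.02)&(abs(Y)<.075)&(abs(W[...,2]-.108+.15*X)<.012)
    if k.sum()>100: print(n,k.sum(),'slope->theta',np.arctan(-np.polyfit(X[k],W[...,2][k],1)[0]))
    if n=='top':
        Q=W;c2=np.deg2rad(-7.7);e2=np.array([np.cos(c2),np.sin(c2)]);k=(abs(Q[...,:2]@e2-.502)<.008)&(abs(Q[...,:2]@[-e2[1],e2[0]]-.0648)<.03);print('stick top z',np.median(Q[k][:,2]));cv2.imwrite('pics/t6.png',q)
E
```

```text
15.75 [0.5311 0.2026 0.2144] [ 6.6 -0.7 -4.4] yang -8.42 [-0.146   0.0216 -0.989 ] 0.1150909382512834 54.99837577342987
handle rise [ 0.00825674 -0.00124872  0.02491658] theta 0.1498717119641575 tool tilt 0.1481477891499971
top 1075 slope->theta 0.14046379091647196
stick top z 0.04973631810961081
wrist 38904 slope->theta 0.13987256717425353
```

Request:
send_rows(motion="1 0.0004 0 0.0008 0.04 0.28 0;1 0 0 0 0 0 0;1 0 0 0 0 0 0")

```text
clock: 16.23
position: [0.5317, 0.2025, 0.2152]
ee_rot: [-2.288, -1.974, 0.151]
force: [7.5, -1.9, -5.7]
width: 0.115
gripper_force: 55.0
```

View pics/t6.png

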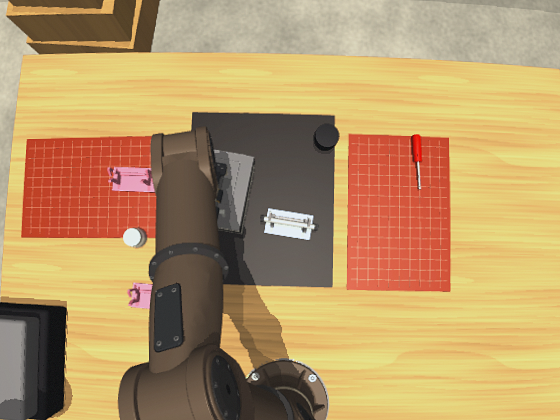

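The stick sits in the clip at (289,224). The lens (326,137), jar (134,237) and screwdriver (418,160) have not moved, and the lid is held ajar. Handing in.

```bash
python3 -c "
from cell import arm
print(arm.sign_off())"
```

```text
the job is handed in; nothing more can be done
None
```

The job is handed in at 16 s: the stick is fully home in the aluminium clip with the jaw closed over it, the lid's seal is broken and the arm is holding the lid about 3 cm open (0.145–0.155 rad), and the lens, jar and screwdriver were not moved.

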